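# Line up the sample tiles and free the turntable

### The arm

A 7-joint arm with a two-finger parallel gripper is mounted at the origin on the work surface. World frame = base frame: x ahead of the robot, y to its left, z up, the work surface at z = 0. Lengths are in m, angles in rad, forces in N, time in s.
With the tool pointing down it reaches from about 0.35 to 0.9 m from the base axis. Payload 8.1 kg.
Tool frame: the origin (TCP) lies between the finger pads; the fingertips stand ahead of it and the grasp point (between the pads) lies 5 mm behind it (robot.finger_overhang is the z of the fingertips in the tool frame, in m); z points along the fingers, y is the line along which they close (so a half turn about z gives the same grasp; the last joint's range is limited). The gripper opens to 92 mm and grips with 3 to 60 N. Pads are 19 mm wide; open, the fingers measure 130 mm over their backs; the gripper's body (75 mm by 190 mm) begins 47 mm behind the grasp point.
Start: joints at [-1.418, 0.434, 0.025, 1.573, -0.012, 1.134, -0.075], TCP at [0.158, 0.605, 0.213] pointing down, gripper open.
Joint ranges: [-2.62, 2.62], [-0.44, 2.09], [-1.27, 1.32], [0.08, 2.57], [-1.32, 4.46], [0.12, 2], [-2.74, 2.74]. Speed limits (rad/s): [2.22, 2.22, 3.01, 3.01, 3.14, 3.14, 3.14].

### API

Orientations are given as a rotation vector (axis times angle).
In Python, from cell import robot gives the robot as it stands. The module is installed in compiled form; this text tells all that it offers.
- The arm moves only by the tool send_rows, never from a script. Its argument "plan" is text: rows parted by semicolons, each of 7 numbers parted by spaces: the opening, from -1 (shut) to 1 (fully open), then the shift along the world's x, y, z in units of 12 cm (1.0 is 12 cm), then the turn, a rotation vector about the world's x, y, z in units of pi/2 rad (1.0 is pi/2 rad). A call has 1 to 5 rows; each row is the pose to reach, as a shift and turn from the pose commanded when the call began; what a row does not reach only later rows make up. A row lasts 1/12 s, in which the tool goes at most 41.7 mm and 7.16 degrees, less where a joint would pass 70% of its speed; a pose out of reach is approached as far as the arm can. A call with a number of a shift or a turn outside -1 to 1 is refused whole. A call with a gripper value outside its range is refused whole. The fingers move at their own pace and stop on an object; the grip force is fixed at half the most. Time passes only in rows, so rows that repeat a pose let the fingers close. It gives the time, the measured TCP pose, the force, the opening and the grip force at its end, in the units of the state.
- robot.sense(): the state, without advancing time (a new reading comes with each control period).
- robot.camera(name): name is "scene" or "top" or "wrist"; returns (picture, depth): 480x640x3 uint8, red, green, blue; 480x640 float32, m along the optical axis (not along the pixel's ray), 0 where there is no reading.
- robot.camera_info(name): a dict with "fx", "fy", "cx", "cy" (pixels), "position" and "attitude" of the camera in the world; the wrist camera has in their place "mount" (4x4, takes a point from camera to tool coordinates, whose origin is the TCP and whose axes are the flange's). Camera axes: x right, y up, looking along -z (the intrinsics and any distortion apply to the point x, -y, -z); pixel columns grow to the right and rows downward; lengths in m; the calibration is good to about 2 mm. A picture is of the moment at which its call begins: read the wrist's pose just before it. camera_info takes no time and is no camera call.
- robot.hand_in(): hands the job in; it is judged then, once.
Trained networks look in the newest picture that a camera, given by its name, has taken for a name from the list of things; names that differ only in an ending like _2 or _b are one class to them, and where a whole thing is asked for, a point or a joint stands for the part that bears it (a point fixed in the world has none). Each returns a list of dicts, best first, with "confidence" (0 to 1); they miss things now and then, are a little off and sometimes report something else, mostly with a low value. They report only what shows in the picture. A call takes as long as a camera call. They do not tell look-alikes from the thing itself.
- robot.recognise(camera, name): "extent" ([left, top, right, bottom] in pixels, round what is visible of it).
The state is a dict: "time": time; "joint_positions": joint angles; "dq": joint speeds; "joint_efforts": joint torques, N m; "eef_pos": TCP position; "tool_rot": TCP orientation; "contact_force": force on the tool from outside, world axes, zero at the start; "ft_torque": the same for the moment, N m; "gripper_width": finger opening in m; "finger_force": force on a finger pad.
Only numpy, scipy, OpenCV 4.12 (cv2) and the standard library are available. Lean on these libraries where they do the work, as an engineer would, in place of code of your own. Each camera call takes 0.05 s, during which the arm holds its last target. There are 200 camera calls.

### The job

Push the three loose clay tiles on the turntable into one straight row, side by side with no gaps, each flat on the mat and flush against the near face of the metal bar. Then grip the black knob of the index pin at the turntable's rim, pull it straight up as far as it goes and keep holding it there, so that a colleague can turn the turntable: finish while still holding it up. Leave the pots and everything else standing where they are.

Things in the scene. Friction and masses are not known exactly. Their poses are not given: they have to be found in the camera images.
- bar (a point): Turntable of 340 mm diameter with a 288 mm straw mat (mat top 48 mm above the table, wooden rim top 44 mm). It is locked and does not turn in this job. A straight aluminium bar, 180 mm long, 12 mm thick, 14 mm high, is fixed across the mat. This point is at the middle of the bar's near (robot-side) face, at mat height. Its y axis runs along the bar, its x axis points into the bar, away from the tiles; z is up.
- index_pin (a joint): Sprung index pin on the bracket at the turntable's rim (left, beyond the end of the bar); it slides straight up. 0 = home, 10 mm deep in its hole in the rim; 0.018 m = fully up against its stop, where it is clear of the hole. The spring pulls it home with 5 N at the bottom and 9 N at the top.
- knob_head (a point): Centre of the black pull knob's head at the top of the index pin: an upright cylinder 28 mm in diameter and 20 mm high, on a 16 mm neck. With the pin home the head spans 97 to 117 mm above the table. The bracket's arm and guide below the knob reach up to 80 mm above the table, 30 mm wide. The knob rises with the pin.
- tile_a_centre (a point): Loose square clay sample tile, 44 x 44 mm, 12 mm thick, about 60 g, lying flat on the mat on the robot's side of the bar. The point is its centre, half-way up; x and y run along its sides. The three tiles are alike.
- tile_b_centre (a point): Loose square clay sample tile, 44 x 44 mm, 12 mm thick, about 60 g, lying flat on the mat on the robot's side of the bar. The point is its centre, half-way up; x and y run along its sides. The three tiles are alike.
- tile_c_centre (a point): Loose square clay sample tile, 44 x 44 mm, 12 mm thick, about 60 g, lying flat on the mat on the robot's side of the bar. The point is its centre, half-way up; x and y run along its sides. The three tiles are alike.
- pot: Bystander: small round clay bowl, 84 mm across, 50 mm high, standing on the turntable beyond the bar. Origin at the middle of its underside.
- seal: Bystander: small turned wooden seal, 28 mm across, 38 mm high, standing on the turntable beyond the bar. Origin at the middle of its underside.
- cup_pot: Bystander: deep clay cup, 90 mm across, 75 mm high, on the table to the left. Origin at the middle of its underside.
- saucer: Bystander: white saucer, 130 mm across, 18 mm high, on the table to the left. Origin at the middle of its underside.
- brush: Bystander: wooden brush lying on the table to the right.
- glaze_jar: Bystander: jar with a metal lid, 68 mm across, 85 mm high, on the table to the right. Origin at the middle of its underside.
- pot_ring: Bystander: clay ring, 80 mm across, 14 mm high, on the table to the right. Origin at the middle of its underside.
Mind the look-alikes: they are no part of the job. Leave any white look-alike of the part that bears tile_b_centre alone.

How it is judged:
By the outcome, as a careful person would: the job done as asked, in the order asked, and still so for the second after the job is handed in, while the arm keeps its last pose, push and grip.
It also fails if it takes over 66 s, if anything falls off the work surface, if the arm or the gripper's body presses on something with over 40 N, if the wrist force passes 120 N, or if a joint passes its speed limit or range.

## Working session

There is one attempt and no reset: what is moved stays moved. The work goes in short steps, Python scripts to look and compute and a tool call to move; the robot and the scene stay as the last step left them, time stands still between calls to the robot, and variables do not carry over. Pictures are saved under pics/ and viewed, at most 10 in all, crops included, and the job is handed in when it is done.

Besides the shell and the picture viewer there is one more tool, called after "Request:" as name(argument=value, ...) on one line, values as JSON. send_rows: Moves the arm, as the interface text tells. Its arguments: {"type":"object","properties":{"plan":{"type":"string"}},"required":["plan"]}

```bash
mkdir -p pics; cat > h.py <<'E'
import numpy as np, cv2
from scipy.spatial.transform import Rotation as R
from cell import robot
def att(a):
    a=np.array(a,float)
    if a.shape==(3,3): return a
    return R.from_rotvec(a).as_matrix() if a.size==3 else R.from_quat(a).as_matrix()
def cloud(name):
    s=robot.sense(); pic,d=robot.camera(name); i=robot.camera_info(name)
    v,u=np.mgrid[0:480,0:640]
    P=np.stack([(u-i['cx'])/i['fx']*d,-(v-i['cy'])/i['fy']*d,-d],-1)
    if 'mount' in i:
        M=np.array(i['mount']); P=P@M[:3,:3].T+M[:3,3]
        P=P@att(s['tool_rot']).T+np.array(s['eef_pos'])
    else: P=P@att(i['attitude']).T+np.array(i['position'])
    P[d==0]=np.nan
    return pic,P
def save(n,pic): cv2.imwrite('pics/'+n+'.png',pic[:,:,::-1])
E
python3 - <<'E'
from h import *
print(robot.sense())
for n in('top','scene','wrist'): print(n,robot.camera_info(n))
print(robot.finger_overhang)
p,P=cloud('top');save('top',p);np.save('top.npy',P)
for n in ('tile_a_centre','knob_head','bar'):
    try:
        for r in robot.recognise('top',n):
            l,t,rr,b=r['extent'];print(n,r,P[int((t+b)/2),int((l+rr)/2)])
    except Exception as e: print(n,e)
p,P=cloud('scene');save('scene',p)
E
```

```text
{'time': 0.0, 'joint_positions': array([-1.41758394,  0.43523572,  0.02494433,  1.57411939, -0.01158819,
        1.13398768, -0.07510805]), 'dq': array([-0.00075036, -0.00093257, -0.00125489, -0.00099784, -0.00017938,
        0.00107475,  0.00178424]), 'joint_efforts': array([-3.96645055e-05, -6.67850804e+01,  9.85117704e-01, -3.14462471e+01,
       -6.05774671e-02,  4.26743086e-02,  1.85640206e-04]), 'eef_pos': array([0.15805299, 0.60412279, 0.21242812]), 'tool_rot': array([-4.00799899e-01, -3.11585875e+00,  2.51997158e-03]), 'contact_force': array([0.01447676, 0.18262163, 0.24271012]), 'ft_torque': array([ 0.01523239,  0.0088338 , -0.04285974]), 'finger_force': 0.0, 'gripper_width': 0.09146176902512754}
top {'fx': 561.6181477822947, 'fy': 561.6181477822947, 'cx': 334.95674077271025, 'cy': 244.32049430694852, 'position': array([ 0.37186238, -0.01555697,  1.3848757 ]), 'attitude': array([ 0.08880608, -0.05482895, -1.5493148 ])}
scene {'fx': 502.7682524463215, 'fy': 502.7682524463215, 'cx': 320.7890312675625, 'cy': 239.4116052870965, 'position': array([1.46022792, 0.05979423, 0.997158
[... 253 characters left out ...]
22241e-02],
       [ 9.99998850e-01,  1.51636896e-03,  2.81444744e-06,
         1.46333452e-03],
       [-3.66980857e-04,  2.43812659e-01, -9.69822279e-01,
        -1.72480643e-01],
       [ 0.00000000e+00,  0.00000000e+00,  0.00000000e+00,
         1.00000000e+00]])}
0.014
tile_a_centre {'extent': [292.3, 225.5, 310.9, 246.4], 'confidence': 0.93} [0.51434167 0.09585197 0.05769811]
tile_a_centre {'extent': [255.5, 179.8, 268.1, 186.3], 'confidence': 0.38} [0.62536593 0.18532361 0.12180009]
knob_head {'extent': [253.9, 174.7, 270.1, 191.3], 'confidence': 0.52} [0.62659887 0.18396402 0.115852  ]
bar {'extent': [242.3, 144.9, 397.6, 282.4], 'confidence': 0.95} [0.56888597 0.05456465 0.05145821]
```

```bash
python3 - <<'E'
import cv2
p=cv2.imread('pics/top.png')
cv2.imwrite('pics/topc.png',cv2.resize(p[120:320,200:440],None,fx=3,fy=3,interpolation=cv2.INTER_CUBIC))
E
```

```text
(no output)
```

View pics/topc.png

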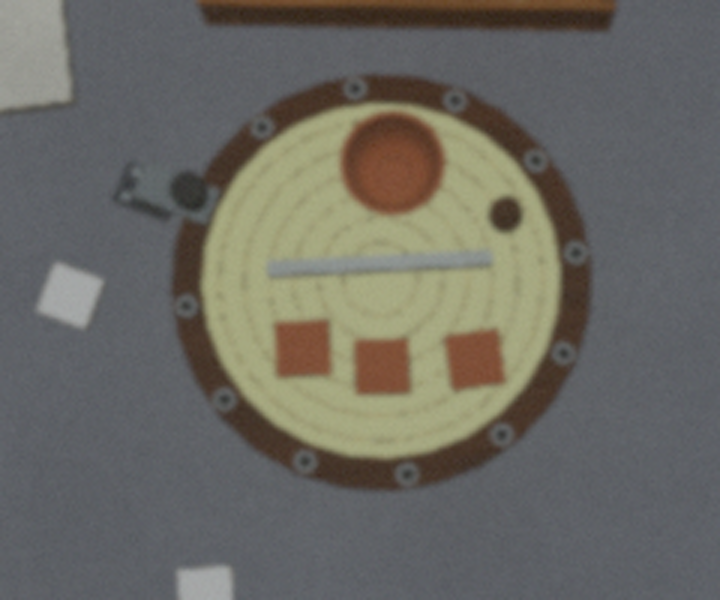

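View pics/scene.png

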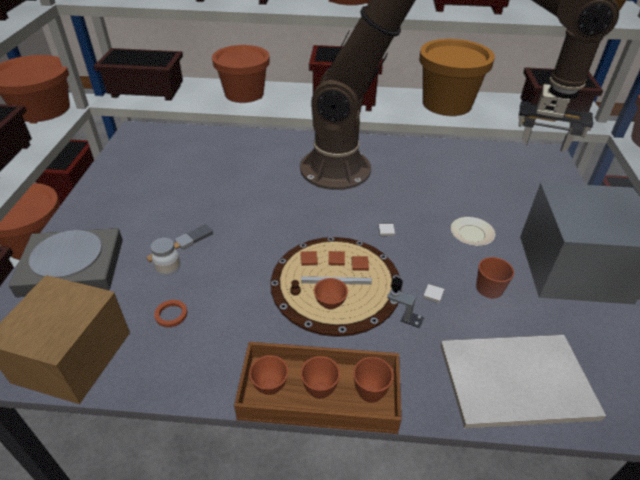

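The crop shows three terracotta tiles at (302,348), (382,367) and (475,358). The bar's near face runs from (268,276) to (491,266) and the knob is at (188,190). The scene picture shows two white look-alike tiles on the table, at (387,229) and (433,293). Next I measure the tiles, bar and knob.

```bash
cat > m.py <<'E'
from h import *
import sys
def measure(p,P):
    hsv=cv2.cvtColor(p,cv2.COLOR_RGB2HSV).astype(int)
    x,y,z=P[...,0],P[...,1],P[...,2]
    ok=(x>.38)&(x<.70)&(y>-.16)&(y<.2)
    red=((hsv[...,0]<14)|(hsv[...,0]>170))&(hsv[...,1]>110)&(hsv[...,2]>80)&ok&(z<.075)&(z>.048)
    n,l,st,c=cv2.connectedComponentsWithStats(red.astype(np.uint8))
    for i in range(1,n):
        if st[i,4]<60: continue
        m=l==i
        q=P[m][:,:2].astype(np.float32)
        cs,_=cv2.findContours(m.astype(np.uint8),cv2.RETR_EXTERNAL,cv2.CHAIN_APPROX_NONE)
        r=cv2.minAreaRect(q*1000)
        print('tile',np.round(q.mean(0)*1000,1),'rect',np.round(r[0],1),np.round(r[1],1),round(r[2],1),'z',round(np.nanmedian(z[m])*1000,1),'px',np.round(c[i]))
    bar=(hsv[...,1]<60)&(hsv[...,2]>90)&(z>.052)&(z<.075)&(x>.5)&(x<.64)&(abs(y-.02)<.12)
    q=P[bar][:,:2].astype(np.float32)*1000
    if len(q)>30:
        r=cv2.minAreaRect(q); vx,vy,cx,cy=cv2.fitLine(q,cv2.DIST_HUBER,0,.01,.01).ravel()
        print('bar',len(q),np.round(r[0],1),np.round(r[1],1),round(r[2],1),'line slope dx/dy',round(vx/vy,4),'c',cx,cy,'x at y=0.02:',cx+(20-cy)*vx/vy)
    k=(hsv[...,2]<70)&(z>.10)&(z<.15)&(x>.58)&(x<.68)&(y>.14)&(y<.23)
    q=P[k].astype(np.float32)*1000
    if len(q)>20: print('knob',len(q),np.round(q.mean(0),1),np.round(cv2.minEnclosingCircle(q[:,:2]),1) if 0 else (q.min(0)+q.max(0))/2,q.max(0)-q.min(0))
if __name__=='__main__':
    n=sys.argv[1];p,P=cloud(n); save(sys.argv[2],p); print(robot.sense()['eef_pos'],robot.sense()['tool_rot'],robot.sense()['time']); measure(p,P)
E
python3 m.py top top2
```

```text
[0.15814865 0.60449986 0.21299028] [ 4.00858724e-01  3.11589454e+00 -7.33966197e-04] 0.3
tile [657.7  29.2] rect [655.9  29.5] [60.5 61.9] 1.2 z 62.2 px [330. 176.]
tile [512.6  96.8] rect [512.4  96.7] [40.  39.1] 7.4 z 59.5 px [301. 236.]
tile [506.2 -39.4] rect [506.4 -39.5] [40.5 39.3] 8.9 z 59.8 px [358. 239.]
tile [498.8  33.6] rect [499.7  33.5] [41.1 38.2] 1.4 z 59.9 px [327. 242.]
bar 524 [570.3  18.6] [237.4 130.6] 88.2 line slope dx/dy -0.0601 c 580.49164 37.99639 x at y=0.02: 581.5733
knob 108 [625.8 182.4 115.2] [626.277   183.49237 113.39215] [24.57257  24.524063 22.829033]
```

Request:
send_rows(plan="1 0.57 -0.96 0 0 0 0.2;1 0.57 -0.96 0 0 0 0.2;1 0.57 -0.96 0 0 0 0.2;1 0.57 -0.96 0 0 0 0.2")

```text
time: 0.63
eef_pos: [0.2312, 0.4834, 0.2132]
tool_rot: [-0.088, 3.138, -0.005]
contact_force: [0.5, 0.1, -1.0]
gripper_width: 0.0923
finger_force: 0.0
```

Request:
send_rows(plan="1 0.57 -0.96 0 0 0 0;1 0.57 -0.96 0 0 0 0;1 0.57 -0.96 0 0 0 0;1 0.57 -0.96 0 0 0 0")

```text
time: 0.97
eef_pos: [0.2987, 0.3681, 0.2133]
tool_rot: [-0.079, 3.139, -0.004]
contact_force: [0.9, -0.3, -0.4]
gripper_width: 0.0917
finger_force: 0.0
```

Request:
send_rows(plan="1 0.57 -0.96 0 0 0 0;1 0.57 -0.96 0 0 0 0;1 0.57 -0.96 0 0 0 0;1 0.57 -0.96 0 0 0 0")

```text
time: 1.3
eef_pos: [0.3665, 0.2532, 0.2135]
tool_rot: [-0.079, 3.139, -0.003]
contact_force: [-0.7, -0.3, 0.3]
gripper_width: 0.0916
finger_force: 0.0
```

Request:
send_rows(plan="1 0.57 -0.96 0 0 0 0;1 0.57 -0.96 0 0 0 0;1 0.57 -0.96 0 0 0 0;1 0.57 -0.96 0 0 0 0")

```text
time: 1.63
eef_pos: [0.4347, 0.1379, 0.2137]
tool_rot: [-0.079, 3.139, -0.003]
contact_force: [-0.7, 0.0, 0.4]
gripper_width: 0.0918
finger_force: 0.0
```

Request:
send_rows(plan="1 0.57 -0.96 0 0 0 0;1 0.57 -0.96 0 0 0 0;1 0.57 -0.96 0 0 0 0;1 0.57 -0.96 0 0 0 0;1 0.57 -0.96 0 0 0 0")

```text
time: 2.05
eef_pos: [0.5016, 0.0254, 0.2133]
tool_rot: [-0.081, 3.14, -0.002]
contact_force: [-0.8, 0.8, 0.3]
gripper_width: 0.0916
finger_force: 0.0
```

```bash
python3 m.py wrist w1
```

```text
[0.50055811 0.02787578 0.2131036 ] [ 8.58630668e-02 -3.14024065e+00  4.25751078e-04] 2.1
tile [503.6 -37.8] rect [504.2 -38.2] [43.5 42.9] 9.5 z 60.8 px [242. 218.]
tile [496.7  34.7] rect [497.2  34.8] [42.9 42.3] 2.7 z 60.9 px [322. 215.]
tile [509.7  97.6] rect [510.3  97.6] [43.4 43.6] 3.8 z 60.9 px [390. 232.]
tile [647.3  21.8] rect [649.6  24.3] [15.4 50.5] 0.9 z 55.8 px [301. 360.]
bar 866 [577.8  23.3] [ 35.9 204.5] 15.2 line slope dx/dy -0.0665 c 573.284 46.09705 x at y=0.02: 575.01984
```

View pics/w1.png

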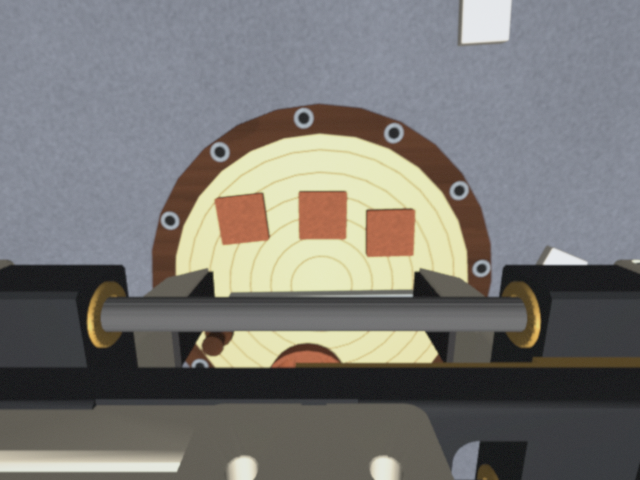

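The wrist picture shows the tiles at (242,218), (322,215) and (390,232). The near edge of the bar is around row 292, between columns 230 and 410, partly hidden by the gripper's rod. I'll fit that edge in both the wrist and top pictures.

```bash
python3 - <<'E'
from h import *
p,P=cloud('wrist')
hsv=cv2.cvtColor(p,cv2.COLOR_RGB2HSV).astype(int)
print([tuple(p[r,320]) for r in range(284,300)], np.round(P[284:300,320,2]*1000,1))
pts=[]
for u in range(240,400,4):
    s=hsv[270:300,u,1]; r=np.where(s<45)[0]
    if len(r): pts.append(P[270+r[0]+1,u]*1000); 
pts=np.array(pts);print(np.round(pts[::6],1)); print('wrist edge x=f(y):',np.polyfit(pts[:,1],pts[:,0],1))
p=cv2.imread('pics/top.png')[:,:,::-1];P=np.load('top.npy')*1000
hsv=cv2.cvtColor(p,cv2.COLOR_RGB2HSV).astype(int)
i=robot.camera_info('top');A=att(i['attitude']);C=np.array(i['position'])
def ray(u,v,z):
    d=A@np.array([(u-i['cx'])/i['fx'],-(v-i['cy'])/i['fy'],-1]); return (C+d*(z-C[2])/d[2])*1000
m=(hsv[...,1]<60)&(hsv[...,2]>90); m[:,:289]=0;m[:,364:]=0;m[:200]=0;m[215:]=0
v,u=np.nonzero(m); q=np.array([ray(a,b,.062) for a,b in zip(u,v)])
print('top centreline',np.polyfit(q[:,1],q[:,0],1),q[:,1].min(),q[:,1].max(),q.mean(0),'raw depth z',np.nanmedian(P[m][:,2]))
E
```

```text
[(np.uint8(231), np.uint8(234), np.uint8(191)), (np.uint8(231), np.uint8(233), np.uint8(192)), (np.uint8(232), np.uint8(234), np.uint8(192)), (np.uint8(231), np.uint8(233), np.uint8(191)), (np.uint8(232), np.uint8(234), np.uint8(191)), (np.uint8(231), np.uint8(233), np.uint8(191)), (np.uint8(227), np.uint8(229), np.uint8(187)), (np.uint8(203), np.uint8(206), np.uint8(164)), (np.uint8(147), np.uint8(149), np.uint8(127)), (np.uint8(112), np.uint8(112), np.uint8(103)), (np.uint8(104), np.uint8(103), np.uint8(99)), (np.uint8(99), np.uint8(99), np.uint8(95)), (np.uint8(84), np.uint8(84), np.uint8(81)), (np.uint8(63), np.uint8(62), np.uint8(61)), (np.uint8(54), np.uint8(53), np.uint8(53)), (np.uint8(57), np.uint8(59), np.uint8(58))] [ 49.7  48.2  49.8  48.1  49.4  48.8  48.6  50.8  52.5  55.1  57.7  59.8
 304.9 306.7 307.  308. ]
[[578.5 -37.6  55.4]
 [576.9 -14.2  56.1]
 [575.8   9.   56. ]
 [563.7  31.6  49.2]
 [572.6  55.4  55.2]
 [570.9  78.5  56.4]
 [569.5 102.1  54.1]]
wrist edge x=f(y): [-6.59665622e-02  5.74975521e+02]
top centreline [-4.63772788e-02  5.82823629e+02] -50.58905040285372 126.21660219679912 [581.16366261  35.79266964  62.        ] raw depth z 52.5266986263333
```

Request:
send_rows(plan="-1 -0.38 0.03 -0.2 0 0 0.005;-1 -0.38 0.03 -0.2 0 0 0.005;-1 -0.38 0.03 -0.2 0 0 0.005")

```text
time: 2.4
eef_pos: [0.45, 0.0342, 0.1877]
tool_rot: [0.109, -3.135, -0.001]
contact_force: [-0.8, 0.5, 0.5]
gripper_width: 0.0766
finger_force: 0.0
```

Request:
send_rows(plan="-1 0 0 -0.3 0 0 0;-1 0 0 -0.6 0 0 0;-1 0 0 -0.9 0 0 0;-1 0 0 -1 0 0 0;-1 0 0 -1 0 0 0")

```text
time: 2.82
eef_pos: [0.4531, 0.0335, 0.0669]
tool_rot: [0.107, -3.135, 0.001]
contact_force: [0.4, -0.3, -0.7]
gripper_width: 0.0432
finger_force: 0.0
```

Request:
send_rows(plan="-1 0 0 -0.01 0 0 0;-1 0 0 -0.01 0 0 0;-1 0 0 -0.01 0 0 0;-1 0 0 -0.01 0 0 0;-1 0 0 -0.01 0 0 0")

```text
time: 3.23
eef_pos: [0.4553, 0.0326, 0.069]
tool_rot: [-0.104, 3.138, 0.001]
contact_force: [0.8, -0.3, 0.8]
gripper_width: 0.0099
finger_force: 0.0
```

Request:
send_rows(plan="-1 0.06 0 0 0 0 0;-1 0.12 0.01 0 0 0 0;-1 0.18 0.01 0 0 0 0;-1 0.24 0.015 0 0 0 0;-1 0.3 0.02 0 0 0 0")

```text
time: 3.65
eef_pos: [0.4916, 0.0347, 0.068]
tool_rot: [-0.104, 3.14, -0.0]
contact_force: [0.1, -0.2, 0.4]
gripper_width: 0.0004
finger_force: 0.0
```

Request:
send_rows(plan="-1 0.06 0 0 0 0 0;-1 0.12 0.01 0 0 0 0;-1 0.17 0.01 0 0 0 0;-1 0.22 0.015 0 0 0 0;-1 0.25 0.015 0 0 0 0")

```text
time: 4.07
eef_pos: [0.5214, 0.0365, 0.068]
tool_rot: [-0.104, 3.14, -0.0]
contact_force: [1.0, 0.3, -0.4]
gripper_width: 0.0002
finger_force: 0.0
```

Request:
send_rows(plan="-1 0.01 0 0 0 0 0;-1 0.02 0 0 0 0 0;-1 0.03 0 0 0 0 0")

```text
time: 4.32
eef_pos: [0.5239, 0.0364, 0.068]
tool_rot: [0.104, -3.139, -0.0]
contact_force: [-0.2, -0.5, 0.9]
gripper_width: 0.0004
finger_force: 0.0
```

Request:
send_rows(plan="-1 0.02 0 -0.01 0 0 0;-1 0.04 0 -0.01 0 0 0;-1 0.05 0 -0.01 0 0 0")

```text
time: 4.57
eef_pos: [0.5304, 0.0365, 0.0668]
tool_rot: [-0.104, 3.14, 0.0]
contact_force: [-0.5, 0.2, -0.6]
gripper_width: 0.0004
finger_force: 0.0
```

```bash
python3 m.py wrist w2
```

```text
[0.5306048  0.03649393 0.06688056] [-1.03937596e-01  3.13952908e+00  2.37643055e-05] 4.6167
tile [496.9  34.1] rect [499.4  34.3] [47.1 43.5] 3.5 z 60.9 px [310. 212.]
tile [504.  -37.9] rect [506.8 -40.9] [46.7 49.1] 9.1 z 60.9 px [164. 216.]
tile [505.8  97.5] rect [513.   97.3] [48.7 43.8] 4.1 z 60.9 px [434. 237.]
bar 699 [576.2  37.8] [  9.5 179.4] 2.8 line slope dx/dy -0.0637 c 577.8897 -10.87926 x at y=0.02: 575.92255
```

View pics/w2.png

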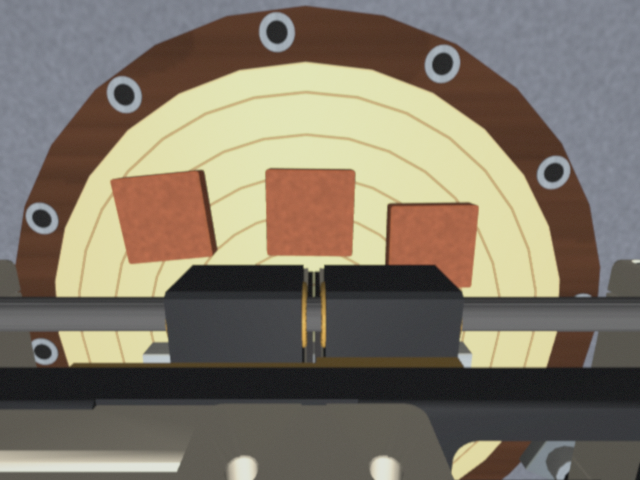

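The fingers passed over the middle tile, which is still at (310,212). I'll check the fingertip geometry.

```bash
python3 - <<'E'
from h import *
print(robot.finger_overhang,[a for a in dir(robot) if a[0]!='_'])
p,P=cloud('scene')
i=robot.camera_info('scene');A=att(i['attitude']);C=np.array(i['position'])
c=A.T@(np.array([.53,.036,.06])-C); u=i['cx']+i['fx']*c[0]/-c[2]; v=i['cy']-i['fy']*c[1]/-c[2]; print(u,v)
u,v=int(u),int(v)
cv2.imwrite('pics/s2.png',cv2.resize(p[v-80:v+50,u-85:u+85,::-1],None,fx=4,fy=4,interpolation=cv2.INTER_CUBIC))
E
```

```text
0.014 ['MotionError', 'camera', 'camera_info', 'finger_overhang', 'hand_in', 'recognise', 'sense']
336.28629726632005 264.4482057063097
```

View pics/s2.png

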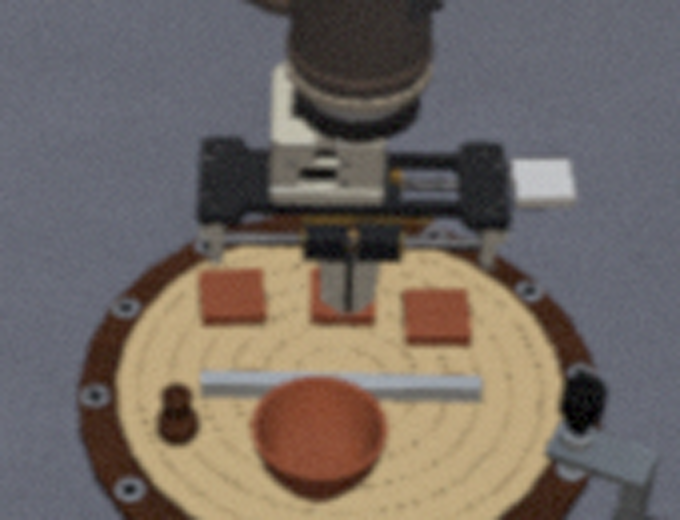

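The picture shows the closed fingertips at (347,305), above the middle tile's top, so the tips sit higher than I computed. I'll calibrate them by touching the mat gently between tile and bar.

Request:
send_rows(plan="-1 0.12 0 0 0 0 0;-1 0.12 0 0 0 0 0;-1 0.12 0 -0.03 0 0 0;-1 0.12 0 -0.03 0 0 0")

```text
time: 5.0
eef_pos: [0.5436, 0.0364, 0.0625]
tool_rot: [0.104, -3.139, 0.0]
contact_force: [0.4, 0.5, -0.5]
gripper_width: 0.0004
finger_force: 0.0
```

Request:
send_rows(plan="-1 0 0 -0.02 0 0 0;-1 0 0 -0.02 0 0 0;-1 0 0 -0.02 0 0 0")

```text
time: 5.25
eef_pos: [0.544, 0.0364, 0.0606]
tool_rot: [0.104, -3.139, -0.0]
contact_force: [-0.0, 0.0, 0.7]
gripper_width: 0.0003
finger_force: 0.0
```

Request:
send_rows(plan="-1 0 0 -0.02 0 0 0;-1 0 0 -0.02 0 0 0;-1 0 0 -0.02 0 0 0")

```text
time: 5.5
eef_pos: [0.5444, 0.0365, 0.0583]
tool_rot: [0.104, -3.14, -0.0]
contact_force: [-0.5, -0.5, -0.2]
gripper_width: 0.0004
finger_force: 0.0
```

Request:
send_rows(plan="-1 0 0 -0.02 0 0 0;-1 0 0 -0.02 0 0 0;-1 0 0 -0.02 0 0 0")

```text
time: 5.75
eef_pos: [0.5444, 0.0365, 0.0559]
tool_rot: [0.104, -3.14, 0.0]
contact_force: [0.2, -0.3, 0.2]
gripper_width: 0.0002
finger_force: 0.0
```

Request:
send_rows(plan="-1 0 0 -0.02 0 0 0;-1 0 0 -0.02 0 0 0;-1 0 0 -0.02 0 0 0")

```text
time: 6.0
eef_pos: [0.5444, 0.0365, 0.0535]
tool_rot: [0.104, -3.14, -0.0]
contact_force: [0.9, -0.9, 0.7]
gripper_width: 0.0005
finger_force: 0.0
```

Request:
send_rows(plan="-1 0 0 -0.01 0 0 0;-1 0 0 -0.01 0 0 0;-1 0 0 -0.01 0 0 0")

```text
time: 6.25
eef_pos: [0.5445, 0.0364, 0.0524]
tool_rot: [0.104, -3.14, -0.0]
contact_force: [-0.5, 0.9, 0.0]
gripper_width: 0.0002
finger_force: 0.0
```

Request:
send_rows(plan="-1 0 0 -0.01 0 0 0;-1 0 0 -0.01 0 0 0;-1 0 0 -0.01 0 0 0")

```text
time: 6.5
eef_pos: [0.5445, 0.0364, 0.0512]
tool_rot: [0.104, -3.14, -0.0]
contact_force: [-0.2, 0.6, -0.6]
gripper_width: 0.0004
finger_force: 0.0
```

```bash
python3 - <<'E'
from h import *
p,P=cloud('scene')
u,v=336,264
cv2.imwrite('pics/s3.png',cv2.resize(p[v-50:v+30,u-50:u+50,::-1],None,fx=6,fy=6,interpolation=cv2.INTER_CUBIC))
q=P[v-30:v+12,u-2:u+6].reshape(-1,8,3)
for r in range(0,42,2): print(v-30+r,np.round(np.nanmedian(P[v-30+r,u-2:u+6],axis=0)*1000))
E
```

```text
234 [567.  36. 201.]
236 [566.  37. 193.]
238 [566.  37. 187.]
240 [569.  37. 182.]
242 [570.  37. 177.]
244 [572.  38. 172.]
246 [571.  38. 165.]
248 [566.  37. 154.]
250 [572.  37. 153.]
252 [580.  39. 153.]
254 [579.  39. 146.]
256 [580.  39. 140.]
258 [555.  39. 109.]
260 [555.  39. 101.]
262 [557.  39.  96.]
264 [555.  40.  87.]
266 [556.  40.  81.]
268 [555.  40.  72.]
270 [548.  40.  58.]
272 [544.  40.  46.]
274 [552.  41.  47.]
```

View pics/s3.png

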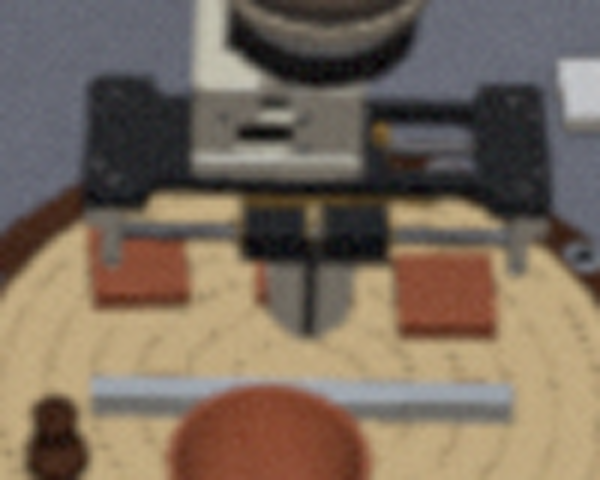

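The fingertip bottom is at (308,335) in the crop, about z = 63 mm while the TCP reads 51 mm. The tips are therefore higher than the stated overhang implies. I'll keep descending to feel the mat.

Request:
send_rows(plan="-1 0 0 -0.02 0 0 0;-1 0 0 -0.04 0 0 0;-1 0 0 -0.04 0 0 0;-1 0 0 -0.04 0 0 0")

```text
time: 6.88
eef_pos: [0.5444, 0.0365, 0.0462]
tool_rot: [0.104, -3.139, 0.0]
contact_force: [0.6, -0.3, 0.1]
gripper_width: 0.0005
finger_force: 0.0
```

Request:
send_rows(plan="-1 0 0 -0.02 0 0 0;-1 0 0 -0.02 0 0 0;-1 0 0 -0.02 0 0 0")

```text
time: 7.13
eef_pos: [0.5445, 0.0365, 0.0439]
tool_rot: [0.104, -3.14, 0.0]
contact_force: [0.1, 0.6, 0.1]
gripper_width: 0.0004
finger_force: 0.0
```

Request:
send_rows(plan="-1 0 0 -0.02 0 0 0;-1 0 0 -0.02 0 0 0;-1 0 0 -0.02 0 0 0")

```text
time: 7.38
eef_pos: [0.5445, 0.0365, 0.0415]
tool_rot: [0.104, -3.14, -0.0]
contact_force: [-0.1, 0.3, 0.6]
gripper_width: 0.0007
finger_force: 0.0
```

Request:
send_rows(plan="-1 0 0 -0.01 0 0 0;-1 0 0 -0.01 0 0 0;-1 0 0 -0.01 0 0 0")

```text
time: 7.63
eef_pos: [0.5445, 0.0365, 0.0404]
tool_rot: [0.104, -3.14, -0.0]
contact_force: [0.3, 0.1, -0.2]
gripper_width: 0.0004
finger_force: 0.0
```

Request:
send_rows(plan="-1 0 0 -0.01 0 0 0;-1 0 0 -0.02 0 0 0;-1 0 0 -0.02 0 0 0")

```text
time: 7.88
eef_pos: [0.5444, 0.0365, 0.0378]
tool_rot: [0.104, -3.14, 0.0]
contact_force: [-0.0, -0.1, 0.5]
gripper_width: 0.0003
finger_force: 0.0
```

Request:
send_rows(plan="-1 0 0 -0.01 0 0 0;-1 0 0 -0.01 0 0 0;-1 0 0 -0.01 0 0 0")

```text
time: 8.13
eef_pos: [0.5445, 0.0365, 0.0368]
tool_rot: [0.104, -3.14, -0.0]
contact_force: [0.6, 0.1, -0.2]
gripper_width: 0.0006
finger_force: 0.0
```

```bash
python3 - <<'E'
from h import *
p,P=cloud('scene')
u,v=336,264
for r in range(256,278): print(r,np.round(np.nanmedian(P[r,u-2:u+6],axis=0)*1000),np.median(p[r,u-2:u+6],axis=0))
E
```

```text
256 [578.  39. 139.] [46.5 45.5 44. ]
257 [581.  39. 137.] [37.  34.  34.5]
258 [581.  39. 134.] [27.5 22.5 25. ]
259 [579.  39. 128.] [27.5 23.  23.5]
260 [580.  39. 126.] [26.  27.5 25. ]
261 [579.  39. 121.] [42.5 40.5 39.5]
262 [557.  39.  95.] [76.5 72.5 67. ]
263 [556.  40.  92.] [99.5 93.5 85. ]
264 [555.  40.  87.] [105. 100.  90.]
265 [556.  39.  84.] [105.5 100.5  91.5]
266 [556.  40.  81.] [105.5 100.5  92. ]
267 [556.  40.  78.] [103.5  98.5  89.5]
268 [556.  40.  74.] [106.  100.   91.5]
269 [555.  40.  69.] [105.5 101.   90.5]
270 [556.  40.  66.] [111.  104.5  95.5]
271 [554.  42.  61.] [105. 100.  91.]
272 [555.  41.  57.] [109.  101.5  93. ]
273 [553.  41.  52.] [130.  118.5 102. ]
274 [554.  41.  49.] [165.  147.  115.5]
275 [555.  41.  47.] [188.5 165.  124.5]
276 [560.  41.  48.] [188.5 169.5 139. ]
277 [575.  42.  61.] [170.5 166.  159.5]
```

Request:
send_rows(plan="-1 0 0 0.25 0 0 0;-1 0 0 0.25 0 0 0;-1 -0.33 -0.02 0.25 0 0 0;-1 -0.66 -0.04 0.25 0 0 0;-1 -0.77 -0.04 0.25 0 0 0")

```text
time: 8.6
eef_pos: [0.4461, 0.0308, 0.0662]
tool_rot: [0.103, -3.135, 0.0]
contact_force: [-2.5, -0.5, 0.2]
gripper_width: 0.0009
finger_force: 0.0
```

Request:
send_rows(plan="-1 0 0 0 0 0 0;-1 0 0 -0.12 0 0 0;-1 0 0 -0.23 0 0 0;-1 0 0 -0.23 0 0 0")

```text
time: 8.93
eef_pos: [0.4521, 0.0317, 0.038]
tool_rot: [0.104, -3.139, 0.0]
contact_force: [-0.4, -0.1, -0.7]
gripper_width: 0.0007
finger_force: 0.0
```

Request:
send_rows(plan="-1 0.06 0 0 0 0 0;-1 0.12 0.01 0 0 0 0;-1 0.18 0.01 0 0 0 0;-1 0.24 0.015 0 0 0 0;-1 0.3 0.02 0 0 0 0")

```text
time: 9.35
eef_pos: [0.4895, 0.0341, 0.0396]
tool_rot: [-0.104, 3.139, 0.0]
contact_force: [-1.0, -0.1, 0.1]
gripper_width: 0.0006
finger_force: 0.5
```

Request:
send_rows(plan="-1 0.06 0 0 0 0 0;-1 0.12 0.01 0 0 0 0;-1 0.17 0.01 0 0 0 0;-1 0.22 0.015 0 0 0 0;-1 0.24 0.015 0 0 0 0")

```text
time: 9.77
eef_pos: [0.5181, 0.036, 0.0393]
tool_rot: [-0.104, 3.139, 0.0]
contact_force: [-0.8, 0.8, 0.3]
gripper_width: 0.0004
finger_force: 0.4
```

Request:
send_rows(plan="-1 0.01 0 0 0 0 0;-1 0.02 0 0 0 0 0;-1 0.03 0 0 0 0 0")

```text
time: 10.02
eef_pos: [0.52, 0.0358, 0.0391]
tool_rot: [0.104, -3.139, 0.0]
contact_force: [-5.4, -0.8, 3.1]
gripper_width: 0.0005
finger_force: 2.7
```

Request:
send_rows(plan="-1 -0.15 0 0 0 0 0;-1 -0.25 0 0.25 0 0 0;-1 -0.45 0.25 0.25 0 0 0;-1 -0.45 0.49 0.25 0 0 0;-1 -0.45 0.49 0.25 0 0 0")

```text
time: 10.43
eef_pos: [0.4658, 0.1003, 0.0698]
tool_rot: [-0.113, 3.139, 0.005]
contact_force: [1.4, 1.2, -0.4]
gripper_width: 0.0002
finger_force: 0.0
```

Request:
send_rows(plan="-1 0 0 0 0 0 0;-1 0 0 -0.12 0 0 0;-1 0 0 -0.24 0 0 0;-1 0 0 -0.24 0 0 0")

```text
time: 10.77
eef_pos: [0.4655, 0.0933, 0.0387]
tool_rot: [0.102, -3.137, 0.002]
contact_force: [0.2, -1.0, 0.2]
gripper_width: 0.0005
finger_force: 0.0
```

Request:
send_rows(plan="-1 0.06 0 0 0 0 0;-1 0.12 0.01 0 0 0 0;-1 0.18 0.01 0 0 0 0;-1 0.24 0.015 0 0 0 0;-1 0.3 0.02 0 0 0 0")

```text
time: 11.18
eef_pos: [0.5038, 0.097, 0.0409]
tool_rot: [-0.103, 3.139, 0.0]
contact_force: [-1.0, -0.2, 1.3]
gripper_width: 0.0002
finger_force: 0.5
```

Request:
send_rows(plan="-1 0.03 0 0 0 0 0;-1 0.06 0 0 0 0 0;-1 0.08 0 0 0 0 0;-1 0.1 0.01 0 0 0 0;-1 0.11 0.01 0 0 0 0")

```text
time: 11.6
eef_pos: [0.5153, 0.0983, 0.0403]
tool_rot: [0.104, -3.139, 0.0]
contact_force: [-4.6, -0.6, 3.2]
gripper_width: 0.0001
finger_force: 2.1
```

Request:
send_rows(plan="-1 -0.15 0 0 0 0 0;-1 -0.25 0 0.25 0 0 0;-1 -0.46 -0.25 0.25 0 0 0;-1 -0.46 -0.55 0.25 0 0 0;-1 -0.46 -0.8 0.25 0 0 0")

```text
time: 12.02
eef_pos: [0.4595, 0.0014, 0.0709]
tool_rot: [-0.107, 3.139, 0.001]
contact_force: [1.0, -0.5, -0.5]
gripper_width: 0.0007
finger_force: 0.0
```

Request:
send_rows(plan="-1 0 -0.34 0 0 0 0;-1 0 -0.36 0 0 0 0;-1 0 -0.36 -0.12 0 0 0;-1 0 -0.36 -0.24 0 0 0;-1 0 -0.36 -0.24 0 0 0")

```text
time: 12.43
eef_pos: [0.4594, -0.0411, 0.0401]
tool_rot: [0.103, -3.138, 0.0]
contact_force: [-1.0, 0.3, 1.1]
gripper_width: 0.0006
finger_force: 0.0
```

Request:
send_rows(plan="-1 0.06 0 0 0 0 0;-1 0.12 0.01 0 0 0 0;-1 0.18 0.01 0 0 0 0;-1 0.24 0.015 0 0 0 0;-1 0.3 0.02 0 0 0 0")

```text
time: 12.85
eef_pos: [0.4979, -0.0382, 0.0421]
tool_rot: [-0.105, 3.139, 0.0]
contact_force: [-0.6, -0.1, 0.8]
gripper_width: 0.0005
finger_force: 0.4
```

Request:
send_rows(plan="-1 0.06 0 0 0 0 0;-1 0.12 0 0 0 0 0;-1 0.17 0.01 0 0 0 0;-1 0.2 0.015 0 0 0 0;-1 0.23 0.015 0 0 0 0")

```text
time: 13.27
eef_pos: [0.5245, -0.0365, 0.0416]
tool_rot: [0.104, -3.14, -0.0]
contact_force: [-1.2, 0.3, 0.3]
gripper_width: 0.0003
finger_force: 0.7
```

Request:
send_rows(plan="-1 0.01 0 0 0 0 0;-1 0.02 0 0 0 0 0;-1 0.02 0 0 0 0 0")

```text
time: 13.52
eef_pos: [0.5248, -0.0368, 0.0413]
tool_rot: [0.103, -3.137, -0.001]
contact_force: [-5.6, -0.4, 4.0]
gripper_width: 0.0008
finger_force: 2.8
```

```bash
python3 m.py top t3;python3 m.py wrist w3
```

```text
[ 0.52476926 -0.03678166  0.04133471] [ 1.03351233e-01 -3.13683899e+00 -5.90511517e-04] 13.5667
tile [660.4  34.3] rect [659.8  33.4] [50.9 62.7] 51.7 z 61.6 px [328. 175.]
tile [548.4 100. ] rect [548.1 100.3] [42.  40.3] 5.5 z 59.9 px [300. 221.]
bar 245 [568.6  93.8] [ 99.8 132.6] 66.4 line slope dx/dy -0.0723 c 578.3354 81.700645 x at y=0.02: 582.79456
knob 99 [625.4 182.4 115.4] [626.1468   182.82736  111.182144] [24.817139 21.336655 21.51268 ]
[ 0.52476998 -0.03678809  0.04133326] [ 1.03283979e-01 -3.13694406e+00 -5.68687860e-04] 13.6167
tile [546.1  46.8] rect [546.3  46.7] [19.3 24.9] 4.2 z 61.0 px [485. 349.]
tile [544.4  85.8] rect [546.   88.1] [23.6 21.8] 5.2 z 60.7 px [567. 349.]
bar 127 [525.6  19.2] [ 29.6 117.8] 1.7 line slope dx/dy 0.2053 c 515.937 -25.812294 x at y=0.02: 525.3417
```

Request:
send_rows(plan="-1 -0.15 0 0 0 0 0;-1 -0.2 -0.1 0.25 0 0 0;-1 -0.05 -0.4 0.25 0 0 0;-1 0.25 -0.42 0.25 0 0 0;-1 0.26 -0.42 0.25 0 0 0")

```text
time: 14.03
eef_pos: [0.564, -0.0897, 0.0732]
tool_rot: [-0.1, 3.132, -0.003]
contact_force: [1.7, 0.4, 1.0]
gripper_width: 0.0002
finger_force: 0.0
```

Request:
send_rows(plan="-1 0 0 0 0 0 0;-1 0 0 -0.12 0 0 0;-1 0 0 -0.26 0 0 0;-1 0 0 -0.26 0 0 0")

```text
time: 14.37
eef_pos: [0.5551, -0.0865, 0.038]
tool_rot: [0.104, -3.135, -0.001]
contact_force: [0.4, 1.0, -0.4]
gripper_width: 0.0003
finger_force: 0.0
```

Request:
send_rows(plan="-1 0 0.05 0 0 0 0;-1 -0.005 0.1 0 0 0 0;-1 -0.01 0.15 0 0 0 0;-1 -0.01 0.2 0 0 0 0;-1 -0.01 0.2 0 0 0 0")

```text
time: 14.78
eef_pos: [0.557, -0.061, 0.0411]
tool_rot: [-0.107, 3.139, 0.001]
contact_force: [0.0, 0.1, 0.5]
gripper_width: 0.0004
finger_force: 0.0
```

Request:
send_rows(plan="-1 0 0.03 0 0 0 0;-1 -0.005 0.06 0 0 0 0;-1 -0.005 0.08 0 0 0 0;-1 -0.01 0.08 0 0 0 0")

```text
time: 15.12
eef_pos: [0.556, -0.0533, 0.0408]
tool_rot: [-0.104, 3.139, -0.0]
contact_force: [1.6, 0.3, 3.0]
gripper_width: 0.0005
finger_force: 1.0
```

```bash
python3 - <<'E'
from h import *
p,P=cloud('scene')
cv2.imwrite('pics/s4.png',cv2.resize(p[195:305,255:405,::-1],None,fx=5,fy=5,interpolation=cv2.INTER_CUBIC))
E
```

View pics/s4.png

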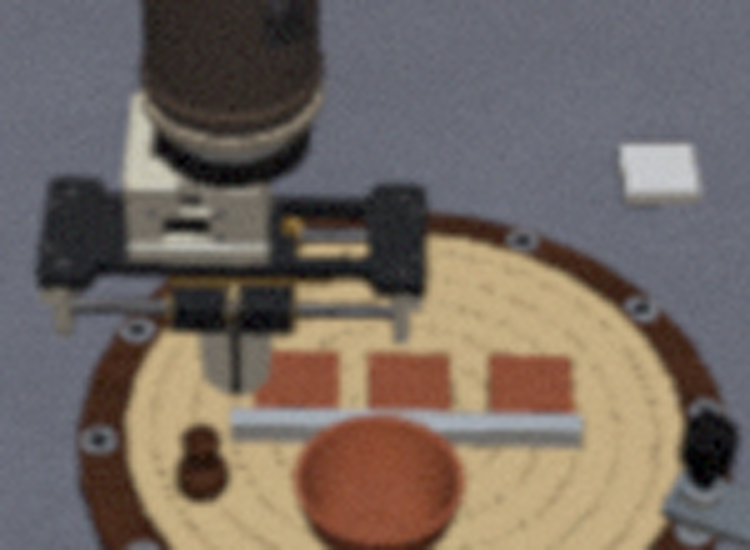

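The scene crop shows all three tiles against the bar at (297,380), (410,380) and (532,382). The remaining gaps are about 15 mm and 20 mm. The finger's flank is touching the right tile, so I keep pushing it along the bar.

Request:
send_rows(plan="-1 0 0.03 -0.02 0 0 0;-1 -0.005 0.06 -0.02 0 0 0;-1 -0.005 0.09 -0.02 0 0 0;-1 -0.01 0.11 -0.02 0 0 0")

```text
time: 15.5
eef_pos: [0.5557, -0.0463, 0.0401]
tool_rot: [-0.096, 3.136, -0.009]
contact_force: [-2.0, -15.8, 20.9]
gripper_width: 0.0005
finger_force: 12.8
```

Request:
send_rows(plan="-1 0 0.02 0 0 0 0;-1 0 0.03 0 0 0 0;-1 0 0.03 0 0 0 0")

```text
time: 15.75
eef_pos: [0.5555, -0.0427, 0.0401]
tool_rot: [-0.096, 3.137, -0.009]
contact_force: [-3.6, -16.9, 22.1]
gripper_width: 0.0004
finger_force: 13.6
```

```bash
cat > g.py <<'E'
from h import *
import sys
# gaps along the bar from scene camera: red coverage projected on the bar direction
p,P=cloud('scene'); hsv=cv2.cvtColor(p,cv2.COLOR_RGB2HSV).astype(int)
i=robot.camera_info('scene');A=att(i['attitude']);C=np.array(i['position'])
v,u=np.mgrid[225:300,230:420]
d=np.stack([(u-i['cx'])/i['fx'],-(v-i['cy'])/i['fy'],-np.ones(u.shape)],-1)@A.T
X=C+d*((.060-C[2])/d[...,2])[...,None]
red=((hsv[225:300,230:420,0]<14)|(hsv[225:300,230:420,0]>172))&(hsv[225:300,230:420,1]>100)&(X[...,0]<.565)&(X[...,0]>.5)
n,l,st,c=cv2.connectedComponentsWithStats(red.astype(np.uint8),connectivity=4)
for k in range(1,n):
    if st[k,4]<40: continue
    q=(X[l==k][:,:2]*1000).astype(np.float32); r=cv2.minAreaRect(q); print(st[k,4],np.round(r[0],1),np.round(r[1],1),round(r[2],1),'y',np.round([q[:,1].min(),q[:,1].max()]))
if len(sys.argv)>1: cv2.imwrite('pics/%s.png'%sys.argv[1],cv2.resize(p[195:305,255:405,::-1],None,fx=5,fy=5,interpolation=cv2.INTER_CUBIC))
E
python3 g.py
```

```text
96 [524.8 177.7] [57.4 18.4] 22.1 y [158. 194.]
48 [ 552.2 -112.3] [18.5 26. ] 78.0 y [-124. -101.]
117 [550.6  -7.6] [29.2 36.1] 4.3 y [-25.  11.]
144 [548.5  36.2] [32.5 41.8] 2.8 y [15. 58.]
169 [547.7  99.5] [35.9 43. ] 5.5 y [ 78. 122.]
```

Request:
send_rows(plan="-1 0 -0.08 0 0 0 0;-1 0 -0.1 0 0 0 0;-1 0 -0.1 0 0 0 0")

```text
time: 16.05
eef_pos: [0.5537, -0.0493, 0.0378]
tool_rot: [0.102, -3.139, -0.0]
contact_force: [0.1, -0.0, -0.2]
gripper_width: 0.0003
finger_force: 0.0
```

Request:
send_rows(plan="-1 0.02 -0.03 -0.02 0 0 0;-1 0.02 -0.03 -0.02 0 0 0;-1 0.02 0.02 -0.02 0 0 0;-1 0.02 0.05 -0.02 0 0 0;-1 0.02 0.06 -0.02 0 0 0")

```text
time: 16.47
eef_pos: [0.5563, -0.0402, 0.0354]
tool_rot: [0.106, -3.139, -0.001]
contact_force: [-0.6, -1.8, 0.3]
gripper_width: 0.0006
finger_force: 0.6
```

```bash
python3 g.py
```

```text
101 [525.1 177.5] [57.4 19.3] 20.7 y [158. 194.]
47 [ 551.9 -111.9] [16.7 26.8] 72.6 y [-124. -101.]
282 [548.9  21. ] [32.  83.9] 0.2 y [-21.  63.]
170 [546.8 101.1] [36.7 41.4] 2.0 y [ 80. 122.]
```

Request:
send_rows(plan="-1 0 -0.05 0 0 0 0;-1 0 -0.05 0.3 0 0 0;-1 -0.1 0.25 0.3 0 0 0;-1 -0.1 0.58 0.3 0 0 0;-1 -0.1 0.85 0.3 0 0 0")

```text
time: 16.93
eef_pos: [0.5446, 0.0621, 0.0724]
tool_rot: [-0.102, 3.139, 0.002]
contact_force: [0.9, 0.3, 1.1]
gripper_width: 0.0002
finger_force: 0.0
```

Request:
send_rows(plan="-1 0 0.35 0 0 0 0;-1 0 0.72 0 0 0 0;-1 0 0.72 0 0 0 0;-1 0 0.72 0 0 0 0")

```text
time: 17.27
eef_pos: [0.5443, 0.1508, 0.0715]
tool_rot: [-0.114, 3.139, 0.002]
contact_force: [-0.9, -0.9, -0.8]
gripper_width: 0.0004
finger_force: 0.0
```

Request:
send_rows(plan="-1 0 0 -0.15 0 0 0;-1 0 0 -0.29 0 0 0;-1 0 0 -0.3 0 0 0;-1 0 0 -0.3 0 0 0")

```text
time: 17.6
eef_pos: [0.5447, 0.145, 0.0353]
tool_rot: [0.101, -3.14, 0.001]
contact_force: [-0.5, 0.1, 0.5]
gripper_width: 0.0003
finger_force: 0.0
```

Request:
send_rows(plan="-1 0 -0.04 0 0 0 0;-1 0.005 -0.08 0 0 0 0;-1 0.005 -0.12 0 0 0 0;-1 0.01 -0.15 0 0 0 0;-1 0.01 -0.17 0 0 0 0")

```text
time: 18.02
eef_pos: [0.5459, 0.1255, 0.0359]
tool_rot: [-0.102, 3.14, -0.0]
contact_force: [0.7, -0.0, 1.3]
gripper_width: 0.0
finger_force: 0.4
```

Request:
send_rows(plan="-1 0 -0.02 0 0 0 0;-1 0 -0.03 0 0 0 0;-1 0 -0.03 0 0 0 0")

```text
time: 18.27
eef_pos: [0.5459, 0.1226, 0.0358]
tool_rot: [-0.104, 3.14, 0.0]
contact_force: [-0.4, 0.1, 0.8]
gripper_width: 0.0006
finger_force: 0.2
```

```bash
python3 g.py
```

```text
80 [529.6 180.3] [47.8 18.7] 17.6 y [166. 194.]
49 [ 552.5 -112.1] [18.5 25.4] 76.3 y [-124. -103.]
461 [549.9  42.7] [ 35.9 132. ] 2.6 y [-23. 109.]
```

Request:
send_rows(plan="-1 0 -0.01 0 0 0 0;-1 0 -0.02 0 0 0 0;-1 0 -0.03 0 0 0 0;-1 0 -0.03 0 0 0 0")

```text
time: 18.65
eef_pos: [0.5457, 0.1192, 0.0356]
tool_rot: [0.104, -3.14, -0.0]
contact_force: [-0.4, 1.7, 0.0]
gripper_width: 0.0001
finger_force: 0.5
```

Request:
send_rows(plan="-1 0 0.2 0 0 0 0;-1 0 0.2 0 0 0 0;-1 -0.2 0.2 0.3 0 0 0;-1 -0.5 0.2 0.3 0 0 0;-1 -0.6 0.1 0.3 0 0 0")

```text
time: 19.07
eef_pos: [0.4701, 0.1333, 0.0719]
tool_rot: [0.11, -3.138, -0.002]
contact_force: [-1.0, 1.2, 0.1]
gripper_width: 0.0005
finger_force: 0.0
```

```bash
python3 g.py s5; python3 m.py wrist w5
```

```text
99 [524.9 177.5] [57.4 18. ] 22.1 y [158. 194.]
49 [ 552.3 -111.7] [17.5 25.9] 78.6 y [-122. -101.]
454 [549.   39.2] [ 34.3 129.8] 2.2 y [-25. 104.]
[0.47089214 0.12979203 0.07168856] [ 1.03886132e-01 -3.13758378e+00  9.23619806e-04] 19.1667
tile [531.7   7.6] rect [531.2  13.3] [ 2.4 77.7] 4.6 z 55.8 px [ 94. 360.]
```

View pics/w5.png

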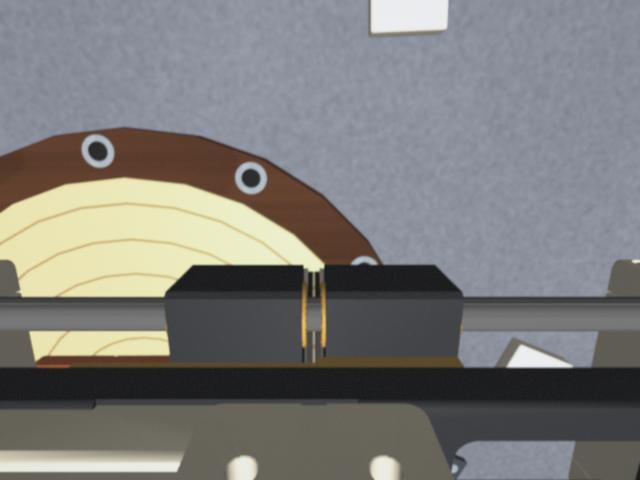

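The wrist view only shows the rim and a corner of the mat, with the tiles hidden by the gripper. The scene fit gives one merged 130–132 mm block at the bar. I'll press the row flush to the bar at its two joints.

Request:
send_rows(plan="-1 0.1 -0.28 0 0 0 0;-1 0.2 -0.56 0 0 0 0;-1 0.2 -0.56 0 0 0 0;-1 0.2 -0.56 -0.15 0 0 0;-1 0.2 -0.56 -0.29 0 0 0")

```text
time: 19.58
eef_pos: [0.4997, 0.0633, 0.037]
tool_rot: [-0.101, 3.137, 0.0]
contact_force: [0.5, -0.3, -0.6]
gripper_width: 0.0004
finger_force: 0.0
```

Request:
send_rows(plan="-1 0.06 0 0 0 0 0;-1 0.12 0 0 0 0 0;-1 0.16 0.01 0 0 0 0;-1 0.18 0.01 0 0 0 0;-1 0.2 0.01 0 0 0 0")

```text
time: 20.0
eef_pos: [0.5179, 0.065, 0.0361]
tool_rot: [0.104, -3.132, 0.001]
contact_force: [-19.2, -1.1, 14.7]
gripper_width: 0.0005
finger_force: 9.7
```

Request:
send_rows(plan="-1 0.015 0 0 0 0 0;-1 0.03 0 0 0 0 0;-1 0.03 0 0 0 0 0")

```text
time: 20.25
eef_pos: [0.5179, 0.0649, 0.0357]
tool_rot: [0.104, -3.126, 0.0]
contact_force: [-23.9, -0.9, 18.2]
gripper_width: 0.0005
finger_force: 11.8
```

Request:
send_rows(plan="-1 -0.2 0 0 0 0 0;-1 -0.2 -0.2 0 0 0 0;-1 -0.2 -0.39 0 0 0 0;-1 -0.15 -0.39 0 0 0 0;-1 -0.1 -0.39 0 0 0 0")

```text
time: 20.67
eef_pos: [0.5142, 0.0173, 0.0372]
tool_rot: [-0.1, 3.139, -0.001]
contact_force: [-0.1, 0.2, 0.1]
gripper_width: 0.0005
finger_force: 0.0
```

Request:
send_rows(plan="-1 0.03 0 0 0 0 0;-1 0.06 0 0 0 0 0;-1 0.09 0 0 0 0 0;-1 0.11 0 0 0 0 0;-1 0.11 0 0 0 0 0")

```text
time: 21.08
eef_pos: [0.521, 0.0194, 0.0357]
tool_rot: [0.106, -3.129, -0.001]
contact_force: [-16.5, -0.4, 12.5]
gripper_width: 0.0003
finger_force: 8.3
```

Request:
send_rows(plan="-1 -0.2 0 0 0 0 0;-1 -0.5 0 0.2 0 0 0;-1 -0.8 0 0.4 0 0 0;-1 -0.9 0 0.6 0 0 0;-1 -0.9 0 0.8 0 0 0")

```text
time: 21.5
eef_pos: [0.4143, 0.0188, 0.1332]
tool_rot: [0.106, -3.136, -0.0]
contact_force: [0.8, 0.2, -0.3]
gripper_width: 0.0003
finger_force: 0.0
```

```bash
python3 m.py wrist w6; python3 - <<'E'
from h import *
p=cv2.imread('pics/w6.png');cv2.imwrite('pics/w6c.png',cv2.resize(p[150:470,120:540],None,fx=1.8,fy=1.8))
p,P=cloud('top');cv2.imwrite('pics/t6c.png',cv2.resize(p[160:270,250:400,::-1],None,fx=5,fy=5,interpolation=cv2.INTER_CUBIC))
E
python3 g.py s6
```

```text
[0.41899648 0.01931251 0.13747837] [-1.05424018e-01  3.13606774e+00  2.51490737e-03] 21.55
96 [523.3 177.5] [55.  17.6] 23.7 y [158. 194.]
49 [ 551.9 -112.4] [17.1 26.6] 74.4 y [-124. -101.]
455 [548.9  40.2] [ 34.3 131.9] 2.2 y [-25. 107.]
```

View pics/t6c.png

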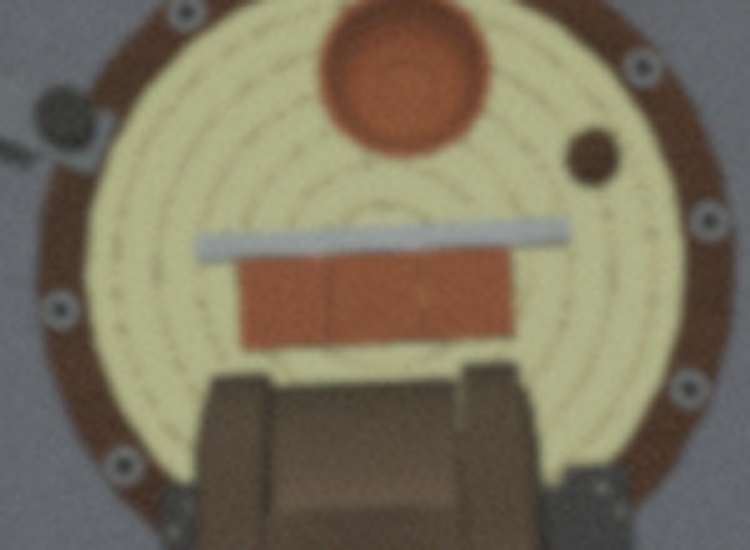

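The top crop shows one closed red row at (375,297), flush along the bar from (240,255) to (515,250). The pot and seal have not moved. Next is the knob at (65,118).

Request:
send_rows(plan="1 0 0 0.2 0 0 0;1 0.3 0.2 0.2 0 0 0;1 0.57 0.4 0.2 0 0 0;1 0.85 0.69 0.2 0 0 0;1 0.85 0.69 0.2 0 0 0")

```text
time: 22.07
eef_pos: [0.525, 0.108, 0.1558]
tool_rot: [-0.113, 3.137, 0.003]
contact_force: [-0.4, 0.8, 0.1]
gripper_width: 0.0292
finger_force: 0.0
```

Request:
send_rows(plan="1 0.3 0.2 0 0 0 0;1 0.57 0.4 0 0 0 0;1 0.84 0.69 0 0 0 0;1 0.84 0.69 0 0 0 0;1 0.84 0.69 0 0 0 0")

```text
time: 22.48
eef_pos: [0.6222, 0.1879, 0.1541]
tool_rot: [0.111, -3.138, -0.0]
contact_force: [-0.2, -0.3, 0.0]
gripper_width: 0.0622
finger_force: 0.0
```

Request:
send_rows(plan="1 0 0 0 0 0 0;1 0 0 0 0 0 0;1 0 0 0 0 0 0;1 0 0 0 0 0 0;1 0 0 0 0 0 0")

```text
time: 22.9
eef_pos: [0.6211, 0.1834, 0.1573]
tool_rot: [-0.102, 3.14, 0.0]
contact_force: [-0.2, -0.2, 0.3]
gripper_width: 0.0911
finger_force: 0.0
```

```bash
python3 - <<'E'
from h import *
p,P=cloud('scene');save('k',p)
hsv=cv2.cvtColor(p,cv2.COLOR_RGB2HSV).astype(int)
def knob(P,V):
    k=(V<60)&(P[...,2]>.098)&(P[...,2]<.122)&(abs(P[...,0]-.625)<.035)&(abs(P[...,1]-.184)<.035)
    q=P[k]*1000;print(len(q),q.mean(0),q.min(0),q.max(0))
    return k
k=knob(P,hsv[...,2]);
i=robot.camera_info('scene')
for r in robot.recognise('scene','knob_head'): print(r)
# front-side check of tiles in scene cloud (camera bias)
print(robot.sense()['eef_pos'],robot.sense()['gripper_width'])
# finger tips: lowest grey points near tool
e=np.array(robot.sense()['eef_pos'])
for s in(-1,1):
    m=(abs(P[...,0]-e[0])<.03)&(abs(P[...,1]-e[1]-s*.056)<.014)&(P[...,2]>.125)
    print(s,np.round(P[m].min(0)*1000),np.round(np.percentile(P[m],2,axis=0)*1000),np.round(P[m].max(0)*1000)) if m.any() else print('none')
E
```

```text
114 [632.72933242 184.04696585 112.67040794] [613.22699311 173.09223149  99.47553759] [643.40705642 195.73801409 121.54823005]
{'extent': [389.5, 275.9, 399.0, 290.5], 'confidence': 0.74}
{'extent': [314.4, 280.7, 345.4, 311.3], 'confidence': 0.73}
{'extent': [145.8, 225.3, 211.9, 257.3], 'confidence': 0.53}
[0.62126073 0.18376062 0.15718877] 0.09166649170920202
-1 [591. 114. 172.] [594. 117. 185.] [651. 142. 611.]
1 [592. 226. 169.] [596. 226. 179.] [651. 254. 604.]
```

Request:
send_rows(plan="1 0.02 0 -0.25 0 0 0;1 0.02 0 -0.45 0 0 0;1 0.02 0 -0.6 0 0 0;1 0.02 0 -0.69 0 0 0;1 0.02 0 -0.69 0 0 0")

```text
time: 23.42
eef_pos: [0.6222, 0.1836, 0.0718]
tool_rot: [0.104, -3.136, 0.002]
contact_force: [-0.0, 0.6, 0.8]
gripper_width: 0.0919
finger_force: 0.0
```

Request:
send_rows(plan="-1 0 0 0 0 0 0;-1 0 0 0 0 0 0;-1 0 0 0 0 0 0;-1 0 0 0 0 0 0;-1 0 0 0 0 0 0")

```text
time: 23.83
eef_pos: [0.6243, 0.1843, 0.0749]
tool_rot: [-0.104, 3.139, 0.001]
contact_force: [-0.3, -0.3, 0.6]
gripper_width: 0.0629
finger_force: 0.0
```

Request:
send_rows(plan="-1 0 0 0 0 0 0;-1 0 0 0 0 0 0;-1 0 0 0 0 0 0;-1 0 0 0 0 0 0;-1 0 0 0 0 0 0")

```text
time: 24.25
eef_pos: [0.6238, 0.1839, 0.074]
tool_rot: [0.104, -3.14, 0.0]
contact_force: [0.9, -5.4, 0.8]
gripper_width: 0.03
finger_force: 3.6
```

Request:
send_rows(plan="-1 0 0 0 0 0 0;-1 0 0 0 0 0 0;-1 0 0 0 0 0 0;-1 0 0 0 0 0 0")

```text
time: 24.58
eef_pos: [0.6238, 0.1829, 0.074]
tool_rot: [0.103, -3.14, 0.002]
contact_force: [0.5, -6.1, 0.7]
gripper_width: 0.0268
finger_force: 30.0
```

Request:
send_rows(plan="-1 0 -0.005 0.03 0 0 0;-1 0 -0.005 0.06 0 0 0;-1 0 -0.005 0.09 0 0 0;-1 0 -0.005 0.12 0 0 0;-1 0 -0.005 0.14 0 0 0")

```text
time: 25.0
eef_pos: [0.6237, 0.1829, 0.0907]
tool_rot: [0.103, -3.14, 0.001]
contact_force: [4.1, -4.2, -9.2]
gripper_width: 0.0271
finger_force: 30.0
```

Request:
send_rows(plan="-1 0 0 0.01 0 0 0;-1 0 0 0.02 0 0 0;-1 0 0 0.02 0 0 0")

```text
time: 25.25
eef_pos: [0.6237, 0.1829, 0.0922]
tool_rot: [0.103, -3.139, 0.002]
contact_force: [5.2, -3.6, -13.3]
gripper_width: 0.0267
finger_force: 30.0
```

Request:
send_rows(plan="-1 0 0 0 0 0 0;-1 0 0 0 0 0 0;-1 0 0 0 0 0 0;-1 0 0 0 0 0 0")

```text
time: 25.58
eef_pos: [0.6236, 0.1829, 0.0922]
tool_rot: [0.103, -3.139, 0.002]
contact_force: [6.0, -2.8, -12.8]
gripper_width: 0.027
finger_force: 30.0
```

```bash
python3 g.py; python3 - <<'E'
from h import *
p,P=cloud('scene')
cv2.imwrite('pics/f.png',cv2.resize(p[190:310,290:440,::-1],None,fx=5,fy=5,interpolation=cv2.INTER_CUBIC))
E
```

```text
50 [ 552.3 -111.7] [17.5 25.9] 78.6 y [-122. -101.]
450 [549.1  39.9] [ 34.  132.4] 2.2 y [-26. 107.]
```

View pics/f.png

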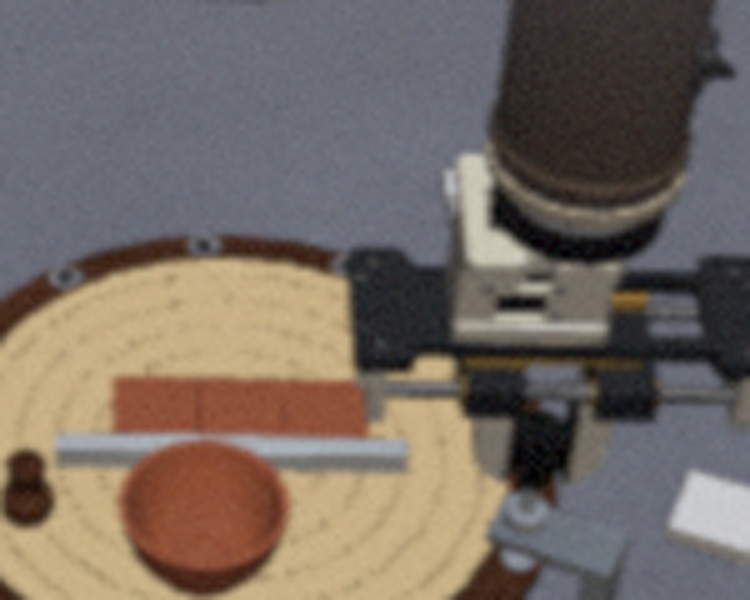

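The final picture shows a gap-free row at the bar (240,405) and the knob held raised between the fingers at (540,440). The pull force rose to 13 N, above the spring's 9 N, so the pin is at its stop.

```bash
python3 -c "
from cell import robot
print(robot.hand_in())"
```

```text
the job is handed in; nothing more can be done
None
```

I pushed the three tiles into one closed row flush against the bar, then pulled the index pin up to its stop; the job was handed in at about 26 s with the gripper still holding it there.

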